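Show the filled toe of a shoe to the inspection camera

ROBOT

A 7-joint arm with a two-finger parallel gripper is mounted at the origin on the work surface. World frame = base frame: x ahead of the robot, y to its left, z up, the work surface at z = 0. Lengths are in mm, angles in rad, forces in N, time in s.
With the tool pointing down it reaches from about 425 to 875 mm from the base axis. Payload 4.7 kg.
Tool frame: the origin (TCP) lies at the very end of the fingers, on their centre line; the grasp point (between the pads) lies 19 mm behind it; z points along the fingers, y is the direction in which the jaws open and shut (so a half turn about z gives the same grasp; the last joint's range is limited). The gripper opens to 85 mm and grips with 20 to 120 N. Pads are 22 mm wide; open, the fingers measure 114 mm over their backs; the gripper's body (76 mm by 85 mm) begins 54 mm behind the grasp point. The pads swing forward as they close: fully open they stand 13 mm farther back than shut.
Start: joints at [1.205, 0.321, -0.07, 1.45, 0.023, 1.371, -0.057], TCP at [240.96, -603.708, 231.349] pointing down, gripper open.
Joint ranges: [-2.86, 2.86], [-0.3, 2.09], [-1.38, 1.24], [0.06, 2.45], [-1.56, 4.7], [0.09, 2.05], [-2.69, 2.69]. Speed limits (rad/s): [2.57, 2.57, 3.14, 3.14, 3.14, 3.14, 3.14].

INTERFACE

Orientations are given as a rotation vector (axis times angle).
In Python, from plant import manip gives the robot as it stands. The module is installed in compiled form; this text tells all that it offers.
- The arm moves only by the tool play_rows, never from a script. Its argument "motion" is a list of rows, each an object with "slide": the shift along the world's x, y, z in mm, a list of three; "roll": the turn about the world's z in rad; "jaw": the finger opening in mm, from 0 to 85.4. In form: [{"slide": [tx, ty, tz], "roll": roll, "jaw": jaw}, ...]. A call has 1 to 20 rows; each row shifts and turns the commanded pose from where the row before left it; what a row does not reach is not made up. A row lasts 1/12 s, in which the tool goes at most 41.7 mm and 7.16 degrees, less where a joint would pass 70% of its speed; a pose out of reach is approached as far as the arm can. A call is refused whole if a number of a shift passes 41.7 or a number of a turn 0.125, either way. A call with a gripper value outside its range is refused whole. The fingers move at their own pace and stop on an object; "grip_force" is the grip in N (left out, the last holds). Time passes only in rows, so rows that do not move let the fingers close. It gives the time, the measured TCP pose, the force and the opening at its end, in the units of the state.
- manip.observe(): the state, without advancing time (a new reading comes with each control period).
- manip.camera(name): name is "side" or "top"; returns a dict with "img" (384x512x3 uint8, blue, green, red), "fx", "fy", "cx", "cy" (pixels), "pose" (4x4, takes a point from camera to world coordinates). Camera axes: x right, y up, looking along -z (the intrinsics and any distortion apply to the point x, -y, -z); pixel columns grow to the right and rows downward; lengths in mm; the calibration is good to about 2 mm. A picture is of the moment at which its call begins. There is no depth.
- manip.finish_job(): hands the job in, once; it reports no verdict.
The state is a dict: "clock": time; "joint_pos": joint angles; "dq": joint speeds; "joint_efforts": joint torques, N m; "tcp_pos": TCP position; "tcp_rot": TCP orientation; "ft_force": force on the tool from outside, world axes, zero at the start; "wrist_torque": the same for the moment, N m; "finger_gap": finger opening in mm.
Only numpy, scipy, OpenCV 4.12 (cv2) and the standard library are available. Lean on these libraries where they do the work, as an engineer would, in place of code of your own. Each camera call takes 0.05 s, during which the arm holds its last target. There are 200 camera calls.

TASK

Pick up the shoe that has a last in it, touching the last only because the leather has been degreased for spraying, and hold it up in the air to the inspection camera so that the filler patch on its toe is in the middle of the lens's view, faces the lens squarely and is 12 cm in front of it, with the sole underneath and the shoe not leaning to either side. Finish while still holding it there, motionless. Leave the camera and everything else on the bench alone.

Things in the scene. Friction and masses are not known exactly. Their poses are not given: they have to be found in the camera images.
- last: The shoe to show: a brown lace-up, 262 mm long, 89 wide, filled by a cream plastic last, 0.5 to 0.75 kg, standing on the bench; balances near x = 20 mm. Origin on the bench under the middle of the last's cone, 80 mm ahead of the heel's back; x to the toe, y to its left, z up. The cone stands out of the opening: flat upright sides at y = +-20 mm, x = -40 to 35 mm, flat top 125 mm up.
- upper: The shoe itself (leather, sole, heel), fixed to the last, same origin and axes: not to be touched by fingers or arm. Beside the cone its leather ends 76 mm above the bench; at the back of the heel 86 mm, at the laces (x = 45 to 60 mm) 90 mm.
- grip (a point): Middle of the cone of the last, 105 mm above the bench and 20 mm below its top, where it is best taken (40 mm wide along the shoe's y).
- patch (a point): Centre of the pale filler patch, about 25 mm across, on the top of the toe: 148 mm ahead of the last's origin, 3 mm to its left, 43 mm up. Its z axis points straight out of the leather: on the standing shoe forward to the toe and 50 degrees above level. Its y is the shoe's y, its x runs down the toe.
- lens (a point): Centre of the camera's front glass, 190 to 250 mm above the bench. z: the direction of view, 20 degrees below level; x: level, to the right in its picture; y: downward in its picture. With the patch squarely before the lens the shoe points its toe at the camera, dipped 30 degrees.
- stand: Fixed camera stand: base plate 180 x 150 x 12 mm, origin under its middle, x to the rear. A 25 mm column, 352 mm high, stands 55 mm to the rear of the origin; a carriage on it, at a height that varies, carries a grey camera with a black lens in a flat white ring light of 76 mm diameter; the glass is 90 mm ahead of the origin.
- mate: The other shoe of the pair, mirrored, empty (no last in it), 0.28 kg, 90 mm high; origin and axes as for the last.
- bottle: Amber bottle, 56 mm diameter, 135 mm high; origin under its middle.
- jar: White cream jar, 64 mm diameter, 55 mm high; origin under its middle.
- brush: Shoe brush with a wooden back, 165 x 50 x 44 mm, lying on its bristles; origin under its middle, x lengthwise.
Not all that is in view belongs to the job. There is more than one size of the jar; the one meant has the size given above. Leave any yellow look-alike of the brush alone.

How it is judged:
By the outcome, as a careful person would: the job done as asked, in the order asked, and still so for the second after the job is handed in, while the arm keeps its last pose, push and grip.
It also fails if it takes over 32 s, if anything falls off the work surface, if the arm or the gripper's body presses on something with over 40 N, if the wrist force passes 120 N, or if a joint passes its speed limit or range.

## Working session

There is one attempt and no reset: what is moved stays moved. The work goes in short steps, Python scripts to look and compute and a tool call to move; the robot and the scene stay as the last step left them, time stands still between calls to the robot, and variables do not carry over. Pictures are saved under pics/ and viewed, about 8 in all and at most 12, crops included, and the job is handed in when it is done.

Besides the shell and the picture viewer there is one more tool, called by a JSON object that holds its "name" and its "arguments". play_rows: Moves the arm, as the interface text tells. Its arguments: {"type":"object","properties":{"motion":{"type":"array","items":{"type":"object","properties":{"slide":{"type":"array","items":{"type":"number"}},"roll":{"type":"number"},"jaw":{"type":"number"}}}},"grip_force":{"type":"number"}},"required":["motion"]}

```bash
mkdir -p pics; cat > h.py <<'E'
import numpy as np, cv2
from plant import manip
def ray(c,u,v):
    P=np.array(c["pose"]); d=P[:3,:3]@np.array([(u-c["cx"])/c["fx"],-(v-c["cy"])/c["fy"],-1]); return P[:3,3],d
def atz(c,u,v,z):
    o,d=ray(c,u,v); return o+d*(z-o[2])/d[2]
def proj(c,p):
    P=np.array(c["pose"]); q=P[:3,:3].T@(np.array(p,float)-P[:3,3]); return np.array([c["cx"]-c["fx"]*q[0]/q[2], c["cy"]+c["fy"]*q[1]/q[2]])
def tri(c1,p1,c2,p2):
    o,d=ray(c1,*p1); q,e=ray(c2,*p2); s,t=np.linalg.lstsq(np.c_[d,-e],q-o,rcond=None)[0]
    a,b=o+s*d,q+t*e; return (a+b)/2,np.linalg.norm(a-b)
E
python3 - <<'E'
from h import *
print(manip.observe())
for n in("top","side"):
    c=manip.camera(n); print(n,{k:c[k] for k in c if k!="img"})
    cv2.imwrite(f"pics/{n}0.png",cv2.resize(c["img"],(800,600),interpolation=cv2.INTER_CUBIC))
E
```

```text
{'clock': 0.0, 'joint_pos': array([ 1.20512826,  0.32184738, -0.07008433,  1.45168907,  0.02260084,
        1.37080368, -0.05687882]), 'dq': array([-0.00012527,  0.0023652 , -0.00076906, -0.00134468,  0.00014859,
        0.0031072 ,  0.00048415]), 'joint_efforts': array([ 6.20883748e-04, -4.93581998e+01, -3.81790772e-01, -3.14328218e+01,
        1.29983464e-02,  1.15037832e-02, -1.90205918e-05]), 'tcp_pos': array([ 240.70877882, -603.19805666,  230.20061088]), 'tcp_rot': array([-3.08324111e+00, -5.92680544e-01,  7.34634533e-04]), 'ft_force': array([-0.38163443, -0.41827283, -0.75957789]), 'wrist_torque': array([ 0.03382549,  0.00211045, -0.01571471]), 'finger_gap': 85.2009933951111}
top {'fx': 392.8179162299107, 'fy': 392.8179162299107, 'cx': 255.09811562505766, 'cy': 192.42982349826244, 'pose': array([[-2.88448913e-03,  9.98125045e-01, -6.11397879e-02,
         4.70597956e+02],
       [-9.99830777e-01, -1.76778551e-03,  1.83109896e-02,
        -6.57500497e+00],
       [ 1.81685752e-02,  6.11822594e-02,  9.97961239e-01,
         1.38766286e+03],
       [ 0.00000000e+00,  0.00000000e+00,  0.00000000e+00,
         1.00000000e+00]])}
side {'fx': 354.8499575886284, 'fy': 354.8499575886284, 'cx': 245.08315906846585, 'cy': 194.8732964000707, 'pose': array([[-9.35331486e-01,  2.12239390e-01, -2.83036134e-01,
         2.74858024e+02],
       [-3.53609091e-01, -5.85193121e-01,  7.29732568e-01,
         6.82168390e+02],
       [-1.07528034e-02,  7.82625997e-01,  6.22399329e-01,
         7.39774350e+02],
       [ 0.00000000e+00,  0.00000000e+00,  0.00000000e+00,
         1.00000000e+00]])}
```

View pics/top0.png

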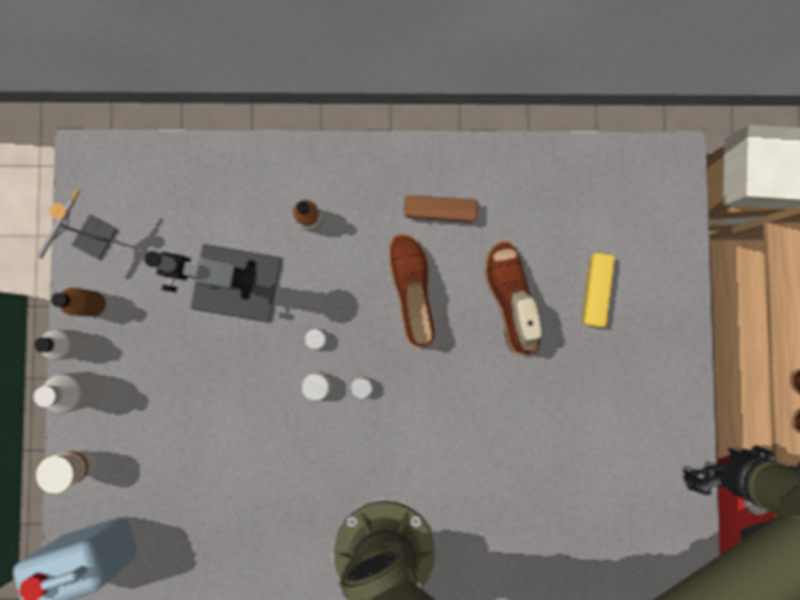

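View pics/side0.png

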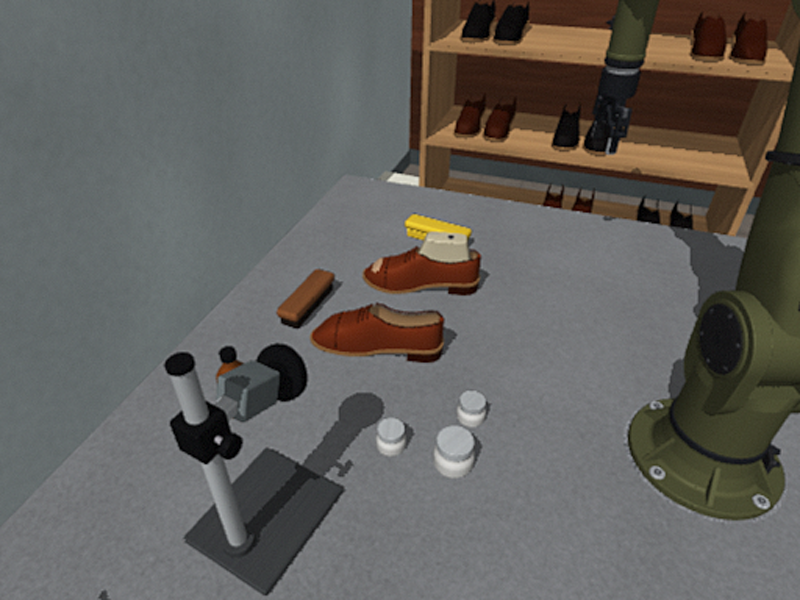

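```bash
python3 - <<'E'
from h import *
t=manip.camera("top")["img"]; s=manip.camera("side")["img"]
# crops [v0:v1,u0:u1]
f=lambda im,u,v,w,h:cv2.resize(im[v:v+h,u:u+w],(400,300),interpolation=cv2.INTER_CUBIC)
g=np.vstack([np.hstack([f(t,280,150,120,90)[:, :],f(t,88,145,100,75)]),np.hstack([f(s,220,125,100,75),f(s,100,205,120,90)])])
cv2.imwrite("pics/c1.png",g)
E
```

```text
(no output)
```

View pics/c1.png

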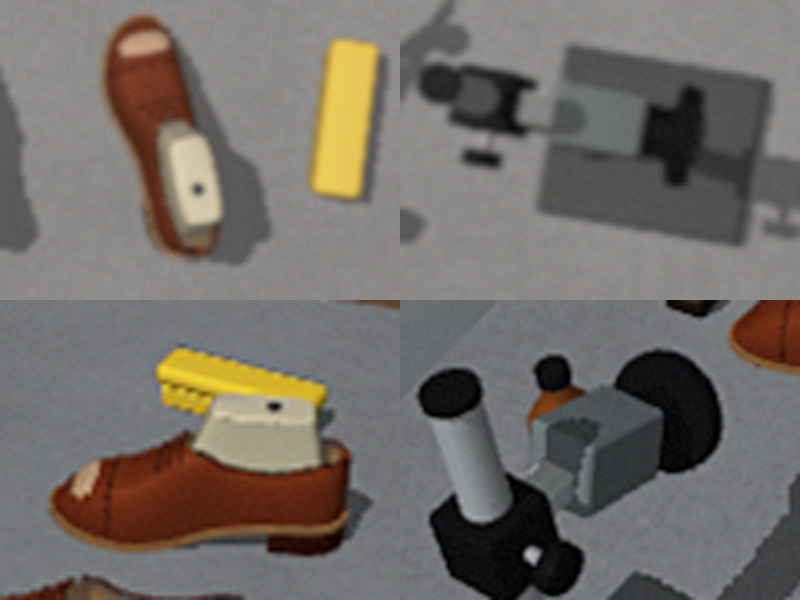

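```bash
python3 - <<'E'
from h import *
t=manip.camera("top"); s=manip.camera("side")
f=atz(t,336.1,191.1,125); b=atz(t,340.6,217.8,125); tip=atz(t,322,155.1,12); pa=atz(t,322.9,163.2,43)
print("cone f,b",f,b,np.linalg.norm(f-b)); d=(f-b)/np.linalg.norm(f-b); print("yaw cone",np.degrees(np.arctan2(d[1],d[0])))
mid=(f+b)/2; print("mid",mid,"origin->",mid+2.5*d); o=mid+2.5*d
print("tip",tip,np.linalg.norm((tip-o)[:2])); print("patch",pa,np.linalg.norm((pa-o)[:2]),np.degrees(np.arctan2(*(pa-o)[1::-1])))
# patch side: crop BL scale4 offset(220,125): (88,180)
print("patch tri",tri(t,(322.9,163.2),s,(242,170)))
C=np.array([atz(t,*p,12) for p in [(130,156.25),(181,165.5),(174.25,206.25),(123,197.5)]])
print("base",C,[np.linalg.norm(C[i]-C[i-1]) for i in range(4)]); o=C.mean(0)
x=(C[0]+C[3]-C[1]-C[2]); x/=np.linalg.norm(x); print("origin",o,"stand x",x,np.degrees(np.arctan2(x[1],x[0])),"lens xy",o-90*x)
print("ring tri",tri(t,(158.7,178.75),s,(180,238.7)))
E
```

```text
cone f,b [ 551.7989805  -291.73809025  125.        ] [ 465.59764664 -304.94905111  125.        ] 87.20779463163497
yaw cone 8.713185774923343
mid [ 508.69831357 -298.34357068  125.        ] origin-> [ 511.1694612  -297.96484992  125.        ]
tip [ 686.88292159 -269.12327608   12.        ] 178.0647538012549
patch [ 653.79247094 -265.95174721   43.        ] 146.1716855392263 12.650909014827965
patch tri (array([ 653.9175079 , -267.10102199,   37.99704007]), np.float64(1.169892356972278))
base [[682.83556498 406.81575971  12.        ]
 [650.09026066 228.17766247  12.        ]
 [507.0738161  250.41576016  12.        ]
 [537.98986544 428.68515666  12.        ]] [np.float64(146.4873618995022), np.float64(181.61449484936637), np.float64(144.73505589485), np.float64(180.930317626925)]
origin [594.49737679 328.52358475  12.        ] stand x [0.17559783 0.98446199 0.        ] 79.88654981382625 lens xy [578.69357179 239.92200606  12.        ]
ring tri (array([582.56148327, 257.04911731, 225.24131337]), np.float64(0.6675834150611994))
```

```bash
python3 - <<'E'
from h import *
t=manip.camera("top")
im=cv2.resize(t["img"][150:240,280:360],None,fx=4,fy=4,interpolation=cv2.INTER_CUBIC).astype(int)
print(im[4*50:4*60:8,4*52:4*64:4].tolist()[0:2])
g=im[...,1]; r=im[...,2]; b_=im[...,0]
for th in(165,185,200):
    m=((g>th)&(r>g)).astype(np.uint8); n,l,st,ce=cv2.connectedComponentsWithStats(m)
    for i in range(1,n):
        if st[i,4]<300: continue
        (c,wh,a)=cv2.minAreaRect(np.argwhere(l==i)[:,::-1].astype(np.float32))
        q=cv2.boxPoints((c,wh,a)); q=(q+.5)/4-.5+[280,150]
        z=125 if c[1]>100 else 43
        W=np.array([atz(t,*p,z)[:2] for p in q]); e=[W[1]-W[0],W[2]-W[1]]
        print(th,st[i,4],"ctr",W.mean(0).round(1),[(np.linalg.norm(v).round(1),np.degrees(np.arctan2(v[1],v[0])).round(1)) for v in e])
E
```

```text
[[[157, 184, 196], [172, 201, 214], [175, 204, 217], [175, 205, 217], [172, 201, 213], [170, 199, 211], [170, 199, 212], [169, 198, 211], [168, 198, 210], [168, 197, 210], [162, 191, 205], [149, 173, 185]], [[146, 170, 183], [166, 194, 208], [176, 205, 219], [175, 204, 218], [172, 201, 214], [171, 201, 213], [171, 201, 214], [172, 201, 213], [171, 202, 214], [170, 200, 213], [170, 198, 212], [163, 190, 203]]]
165 4331 ctr [ 511.6 -296.9] [(np.float64(39.0), np.float64(-78.3)), (np.float64(83.6), np.float64(-169.0))]
185 3486 ctr [ 511.3 -296.8] [(np.float64(34.9), np.float64(-78.1)), (np.float64(79.6), np.float64(-168.8))]
200 912 ctr [ 515.5 -293.1] [(np.float64(25.1), np.float64(-80.3)), (np.float64(64.2), np.float64(-171.0))]
```

{"name": "play_rows", "arguments": {"motion": [{"slide": [22.4,27.4,0],"roll": -0.0185,"jaw": 85},{"slide": [22.4,27.4,0],"roll": -0.0185,"jaw": 85},{"slide": [22.4,27.4,0],"roll": -0.0185,"jaw": 85},{"slide": [22.4,27.4,0],"roll": -0.0185,"jaw": 85},{"slide": [22.4,27.4,0],"roll": -0.0185,"jaw": 85},{"slide": [22.4,27.4,0],"roll": -0.0185,"jaw": 85},{"slide": [22.4,27.4,0],"roll": -0.0185,"jaw": 85},{"slide": [22.4,27.4,0],"roll": -0.0185,"jaw": 85},{"slide": [22.4,27.4,0],"roll": -0.0185,"jaw": 85},{"slide": [22.4,27.4,-10],"roll": -0.0185,"jaw": 85},{"slide": [22.3,27.3,-20],"roll": 0,"jaw": 80},{"slide": [0,0,-25],"roll": 0,"jaw": 80},{"slide": [0,0,0],"roll": 0,"jaw": 80}], "grip_force": 20}}

```text
clock: 1.43
tcp_pos: [486.6, -298.0, 171.8]
tcp_rot: [-3.12, -0.314, 0.009]
ft_force: [-1.5, -0.1, -0.6]
finger_gap: 80.0
```

```bash
python3 - <<'E'
from h import *
o=manip.observe(); print(o["clock"],o["tcp_pos"],o["tcp_rot"],o["joint_pos"],o["ft_force"])
t=manip.camera("top")["img"]; s=manip.camera("side")["img"]
f=lambda im,u,v,w,h:cv2.resize(im[v:v+h,u:u+w],(400,300),interpolation=cv2.INTER_CUBIC)
cv2.imwrite("pics/c2.png",np.hstack([f(t,280,150,120,90),f(s,220,105,120,90)]))
E
```

```text
1.4333 [ 486.55168476 -297.99742305  171.84521318] [-3.12049797 -0.31413381  0.00857492] [ 0.77223336  0.21134968 -0.30477368  1.71656966  0.06522832  1.2313041
 -0.9185098 ] [-1.46177814 -0.10056621 -0.5945142 ]
```

View pics/c2.png

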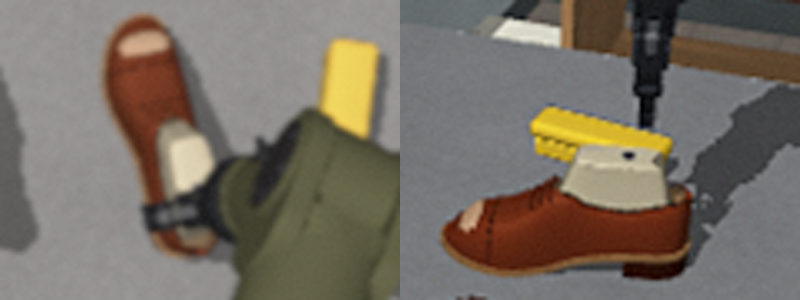

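{"name": "play_rows", "arguments": {"motion": [{"slide": [0,-4,-20],"roll": 0,"jaw": 80},{"slide": [0,0,-20],"roll": 0,"jaw": 80},{"slide": [0,0,-20],"roll": 0,"jaw": 80},{"slide": [0,0,-15],"roll": 0,"jaw": 80},{"slide": [0,0,-13],"roll": 0,"jaw": 80},{"slide": [0,0,0],"roll": 0,"jaw": 65},{"slide": [0,0,0],"roll": 0,"jaw": 50},{"slide": [0,0,0],"roll": 0,"jaw": 42},{"slide": [0,0,0],"roll": 0,"jaw": 30},{"slide": [0,0,0],"roll": 0,"jaw": 30},{"slide": [0,0,0],"roll": 0,"jaw": 30}], "grip_force": 20}}

```text
clock: 2.45
tcp_pos: [488.1, -306.9, 90.0]
tcp_rot: [3.125, 0.305, 0.003]
ft_force: [-2.7, 1.4, 6.2]
finger_gap: 39.7
```

```bash
python3 - <<'E'
from h import *
o=manip.observe(); print(o["clock"],o["tcp_pos"],o["tcp_rot"],o["ft_force"],o["wrist_torque"],o["finger_gap"])
E
```

```text
2.45 [ 488.0680695  -306.94888176   90.0125829 ] [3.12493325e+00 3.05101719e-01 2.64716238e-03] [-2.66272119  1.44016067  6.21571645] [ 0.06573739  0.26758004 -0.11426037] 39.68152035772179
```

{"name": "play_rows", "arguments": {"motion": [{"slide": [4.6,0.9,8.2],"roll": 0,"jaw": 30},{"slide": [5,1,8],"roll": 0,"jaw": 30},{"slide": [5.4,1.1,7.7],"roll": 0,"jaw": 30},{"slide": [5.8,1.2,7.4],"roll": 0,"jaw": 30},{"slide": [6.1,1.2,7.1],"roll": 0,"jaw": 30},{"slide": [6.5,1.3,6.8],"roll": 0,"jaw": 30},{"slide": [0,0,0],"roll": 0,"jaw": 30},{"slide": [0,0,0],"roll": 0,"jaw": 30},{"slide": [0,0,0],"roll": 0,"jaw": 30}], "grip_force": 20}}

```text
clock: 3.2
tcp_pos: [520.1, -299.6, 133.0]
tcp_rot: [-3.126, -0.306, 0.002]
ft_force: [-0.7, 0.0, -6.9]
finger_gap: 39.7
```

```bash
python3 - <<'E'
from h import *
o=manip.observe(); print(o["clock"],o["tcp_pos"],o["tcp_rot"],o["ft_force"],o["wrist_torque"],o["finger_gap"])
t=manip.camera("top")["img"]; s=manip.camera("side")["img"]
f=lambda im,u,v,w,h:cv2.resize(im[v:v+h,u:u+w],(400,300),interpolation=cv2.INTER_CUBIC)
cv2.imwrite("pics/c3.png",np.hstack([f(t,280,150,120,90),f(s,220,105,120,90)]))
E
```

```text
3.2 [ 520.07560381 -299.62560844  133.00883266] [-3.12627906e+00 -3.05569599e-01  2.21892367e-03] [-0.68932435  0.01583175 -6.88573004] [-0.07263948  0.31025565  0.07129148] 39.65846806132295
```

View pics/c3.png

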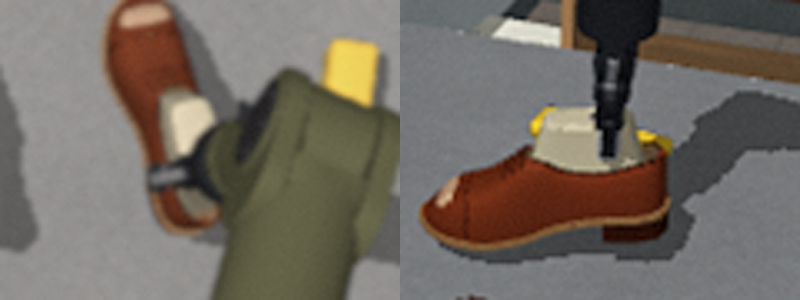

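```bash
cat >> h.py <<'E'
def patch(c,roi=None,dbg=False):
    im=c["img"].astype(int); b,g,r=im[...,0],im[...,1],im[...,2]
    m=((r>150)&(r-g>18)&(r-g<75)&(r-b>35)&(g>110)).astype(np.uint8)
    k=np.zeros_like(m); 
    if roi: u,v,w,h=roi; k[v:v+h,u:u+w]=1; m*=k
    n,l,st,ce=cv2.connectedComponentsWithStats(m)
    if dbg: print([(st[i].tolist(),ce[i].round(1).tolist()) for i in range(1,n) if st[i,4]>4])
    if n<2: return None
    i=1+np.argmax(st[1:,4]); return ce[i],st[i,4]
E
python3 - <<'E'
from h import *
t=manip.camera("top"); s=manip.camera("side")
print(t["img"][155,320:327].tolist(), s["img"][105+57,220+12:220+16].tolist())
a=patch(t,(300,140,60,60),True); b=patch(s,(220,130,60,60),True)
if a and b: print(tri(t,a[0],s,b[0]))
E
```

```text
[[136, 167, 203], [134, 163, 201], [136, 168, 205], [135, 166, 202], [135, 166, 202], [136, 167, 203], [133, 163, 200]] [[83, 108, 145], [109, 140, 173], [117, 149, 185], [100, 133, 172]]
[([315, 147, 6, 4, 6], [317.5, 148.2]), ([316, 152, 15, 6, 71], [322.7, 154.5])]
[([259, 137, 6, 8, 24], [261.1, 140.9]), ([231, 158, 6, 9, 25], [233.8, 162.2])]
(array([ 680.22050447, -260.56218155,   68.67003231]), np.float64(0.4608446374717718))
```

{"name": "play_rows", "arguments": {"motion": [{"slide": [32,6.4,25],"roll": 0,"jaw": 30},{"slide": [8,1.5,6],"roll": 0,"jaw": 30},{"slide": [0,0,0],"roll": 0,"jaw": 30},{"slide": [-7,-1.4,-4],"roll": 0,"jaw": 30},{"slide": [-11,-2.2,-7],"roll": 0,"jaw": 30},{"slide": [-11,-2.2,-7],"roll": 0,"jaw": 30},{"slide": [-11,-2.1,-7],"roll": 0,"jaw": 30},{"slide": [32,6.4,25],"roll": 0,"jaw": 30},{"slide": [8,1.5,6],"roll": 0,"jaw": 30},{"slide": [0,0,0],"roll": 0,"jaw": 30},{"slide": [-7,-1.4,-4],"roll": 0,"jaw": 30},{"slide": [-11,-2.2,-7],"roll": 0,"jaw": 30},{"slide": [-11,-2.2,-7],"roll": 0,"jaw": 30},{"slide": [-11,-2.1,-7],"roll": 0,"jaw": 30},{"slide": [0,0,0],"roll": 0,"jaw": 30},{"slide": [0,0,0],"roll": 0,"jaw": 30}], "grip_force": 20}}

```text
clock: 4.73
tcp_pos: [519.2, -300.9, 145.4]
tcp_rot: [3.127, 0.302, -0.002]
ft_force: [0.1, -0.0, -6.2]
finger_gap: 39.2
```

```bash
cat > m.py <<'E'
import sys
from h import *
o=manip.observe(); print(o["clock"],o["tcp_pos"].round(1),o["tcp_rot"].round(3),o["ft_force"].round(2),o["wrist_torque"].round(3),round(o["finger_gap"],2))
yaw=float(sys.argv[1]); g=o["tcp_pos"]+[0,0,19]
d=np.array([np.cos(np.radians(yaw)),np.sin(np.radians(yaw)),0])
t=manip.camera("top"); s=manip.camera("side")
def roi(c,sh=1):
    p=np.array([proj(c,g+d*(173*np.cos(a)-62*np.sin(a))+np.array([0,0,-173*np.sin(a)-62*np.cos(a)])) for a in np.radians([0,20,45])])
    u,v=p.min(0)-8; U,V=p.max(0)+8; return int(max(u,0)),int(max(v,0)),int(U-u),int(V-v)
a=patch(t,roi(t)); b=patch(s,roi(s)); print(a,b)
if a and b:
    P,e=tri(t,a[0],s,b[0]); r=P-g; h=r@d; print("patch",P.round(1),"err",round(e,2),"fwd",h.round(1),"lat",np.cross(d,r)[2].round(1),"dz",r[2].round(1),"len",np.hypot(h,r[2]).round(1),"elev",np.degrees(np.arctan2(r[2],h)).round(1))
E
python3 m.py 11.3
```

```text
4.7333 [ 519.2 -300.9  145.4] [ 3.127e+00  3.020e-01 -2.000e-03] [ 0.08 -0.01 -6.23] [-0.074  0.16   0.002] 39.24
(array([323.04761905, 163.4047619 ]), np.int32(42)) (array([261.11111111, 146.83333333]), np.int32(18))
patch [ 610.4 -252.6  151.5] err 57.51 fwd 98.9 lat 29.4 dz -12.9 len 99.7 elev -7.4
```

```bash
python3 - <<'E'
from h import *
t=manip.camera("top")["img"]; s=manip.camera("side"); patch(s,(215,120,70,80),True); s=s["img"]
f=lambda im,u,v,w,h:cv2.resize(im[v:v+h,u:u+w],(400,300),interpolation=cv2.INTER_CUBIC)
cv2.imwrite("pics/c4.png",np.hstack([f(t,280,150,120,90),f(s,220,105,120,90)]))
E
```

```text
[([259, 137, 9, 14, 47], [262.0, 142.4]), ([240, 166, 3, 8, 12], [240.9, 169.8])]
```

View pics/c4.png

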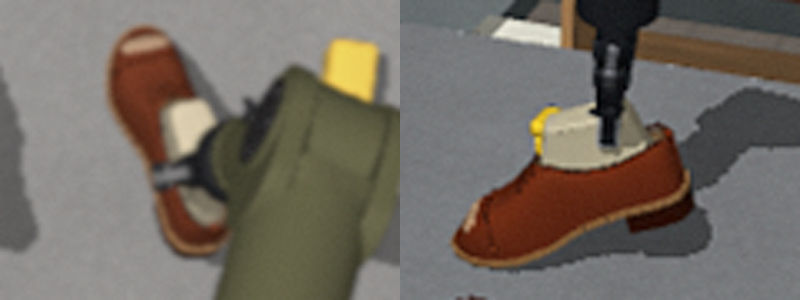

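```bash
sed -i 's/np.radians(\[0,20,45\])/np.radians(float(sys.argv[2])+np.array([-10,0,10]))/; s/-8; U,V=p.max(0)+8/-6; U,V=p.max(0)+6/' m.py; sed -i 's/(r-b>35)/(r-b>35)\&(r-b<110)/' h.py; python3 m.py 11.3 25
```

```text
4.9333 [ 521.2 -299.7  145.9] [3.126e+00 3.060e-01 1.000e-03] [ 0.41  0.96 -7.12] [0.02  0.158 0.034] 39.57
(array([323.025, 162.725]), np.int32(40)) (array([241. , 169.5]), np.int32(14))
patch [ 656.4 -266.9   39.6] err 1.0 fwd 139.0 lat 5.6 dz -125.3 len 187.1 elev -42.0
```

{"name": "play_rows", "arguments": {"motion": [{"slide": [33,6.5,24],"roll": 0,"jaw": 30},{"slide": [8,1.5,8],"roll": 0,"jaw": 30},{"slide": [0,0,6],"roll": 0,"jaw": 30},{"slide": [-7,-1.4,6],"roll": 0,"jaw": 30},{"slide": [-12,-2.2,6],"roll": 0,"jaw": 30},{"slide": [-12,-2.2,0],"roll": 0,"jaw": 30},{"slide": [-12,-2.2,0],"roll": 0,"jaw": 30},{"slide": [0,0,0],"roll": 0,"jaw": 30},{"slide": [0,0,0],"roll": 0,"jaw": 30}], "grip_force": 20}}

```text
clock: 5.78
tcp_pos: [516.5, -300.9, 195.2]
tcp_rot: [3.127, 0.301, -0.002]
ft_force: [0.6, -0.1, -6.1]
finger_gap: 39.5
```

```bash
python3 m.py 11.3 25
```

```text
5.7833 [ 516.5 -300.9  195.2] [ 3.127e+00  3.010e-01 -2.000e-03] [ 0.6  -0.12 -6.1 ] [ 0.04   0.029 -0.063] 39.52
(array([326.61111111, 170.27777778]), np.int32(18)) (array([249. , 164.5]), np.int32(4))
patch [ 628.3 -274.2   62.1] err 2.85 fwd 114.9 lat 4.4 dz -152.1 len 190.6 elev -52.9
```

{"name": "play_rows", "arguments": {"motion": [{"slide": [0,0,0],"roll": 0,"jaw": 20},{"slide": [0,0,0],"roll": 0,"jaw": 20},{"slide": [0,0,8],"roll": 0,"jaw": 20},{"slide": [0,0,16],"roll": 0,"jaw": 20},{"slide": [0,0,20],"roll": 0,"jaw": 20},{"slide": [0,0,20],"roll": 0,"jaw": 20},{"slide": [0,0,20],"roll": 0,"jaw": 20},{"slide": [0,0,15],"roll": 0,"jaw": 20},{"slide": [0,0,6],"roll": 0,"jaw": 20},{"slide": [0,0,0],"roll": 0,"jaw": 20},{"slide": [0,0,0],"roll": 0,"jaw": 20}], "grip_force": 110}}

```text
clock: 6.8
tcp_pos: [518.7, -299.5, 300.2]
tcp_rot: [-3.126, -0.306, 0.001]
ft_force: [1.0, 0.7, -6.1]
finger_gap: 38.5
```

{"name": "play_rows", "arguments": {"motion": [{"slide": [1,8,0],"roll": 0.04,"jaw": 20},{"slide": [1,14,0],"roll": 0.07,"jaw": 20},{"slide": [1,18,0],"roll": 0.08,"jaw": 20},{"slide": [1,18,0],"roll": 0.08,"jaw": 20},{"slide": [1,18,0],"roll": 0.08,"jaw": 20},{"slide": [1,18,0],"roll": 0.08,"jaw": 20},{"slide": [1,18,0],"roll": 0.08,"jaw": 20},{"slide": [1,18,0],"roll": 0.08,"jaw": 20},{"slide": [1,18,0],"roll": 0.08,"jaw": 20},{"slide": [1,18,0],"roll": 0.08,"jaw": 20},{"slide": [1,18,0],"roll": 0.08,"jaw": 20},{"slide": [1,18,0],"roll": 0.08,"jaw": 20},{"slide": [1,18,0],"roll": 0.08,"jaw": 20},{"slide": [1,18,0],"roll": 0.08,"jaw": 20},{"slide": [1,14,0],"roll": 0.08,"jaw": 20},{"slide": [1,8,0],"roll": 0.05,"jaw": 20},{"slide": [0,0,0],"roll": 0,"jaw": 20},{"slide": [0,0,0],"roll": 0,"jaw": 20}]}}

```text
clock: 8.3
tcp_pos: [534.1, -39.7, 299.4]
tcp_rot: [-2.408, -2.017, 0.003]
ft_force: [-0.6, -0.6, -6.6]
finger_gap: 38.2
```

```bash
python3 m.py 79.9 31; python3 - <<'E'
from h import *
t=manip.camera("top")["img"]; s=manip.camera("side")["img"]
f=lambda im,u,v,w,h:cv2.resize(im[v:v+h,u:u+w],(400,300),interpolation=cv2.INTER_CUBIC)
cv2.imwrite("pics/c5.png",cv2.resize(np.hstack([f(t,120,120,160,120),f(s,90,80,240,180)]),(800,300)))
E
```

```text
8.3 [534.1 -39.7 299.4] [-2.408 -2.017  0.003] [-0.55 -0.63 -6.6 ] [-0.144  0.051 -0.004] 38.17
(array([221.94, 188.6 ]), np.int32(50)) (array([229.56060606, 205.27272727]), np.int32(132))
patch [554.9  72.8 175.6] err 4.24 fwd 114.4 lat -0.7 dz -142.8 len 183.0 elev -51.3
```

View pics/c5.png

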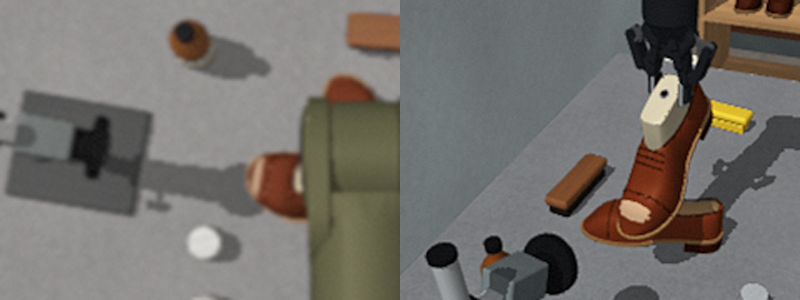

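```bash
python3 - <<'E'
from h import *
t=manip.camera("top")["img"]; s=manip.camera("side")["img"]
A=cv2.resize(s[105:230,205:290],(408,600),interpolation=cv2.INTER_CUBIC)
B=cv2.resize(s[215:265,130:195],(390,300),interpolation=cv2.INTER_CUBIC)
C=cv2.resize(t[155:205,125:190],(390,300),interpolation=cv2.INTER_CUBIC)
cv2.imwrite("pics/c6.png",np.hstack([A,np.vstack([B,C])]))
E
```

```text
(no output)
```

View pics/c6.png

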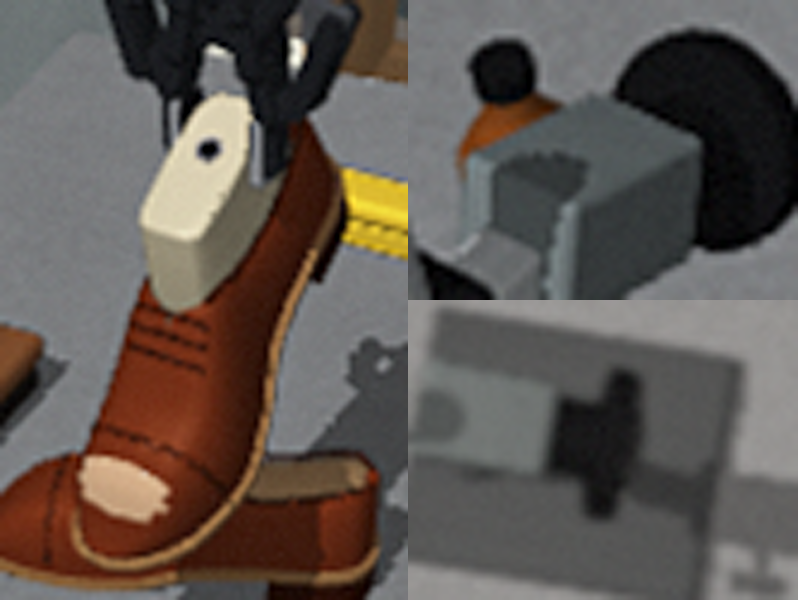

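```bash
python3 - <<'E'
from h import *
t=manip.camera("top"); s=manip.camera("side")
x=np.array([0.1756,0.9845,0]); 
col=atz(t,98,166,352); print("col top->origin",col-55*x)
# side view col top centre crop BR (450,392)->(50,92)/3.333+(100,205)
cs=atz(s,115,232.6,352); print("side col->origin",cs-55*x, tri(t,(98,166),s,(115,232.6)))
# intersect side rays with vertical line plane x-constant of stand axis (lens lies on stand mid-plane)
o0=np.array([594.5,328.5,0]); n=np.array([-x[1],x[0],0])
for uv in [(180.3,238.3),(179.5,238.3)]:
    o,d=ray(s,*uv); k=(n@(o0-o))/(n@d); p=o+k*d; print("ring in midplane",p,"ahead of origin",-(p-o0)@x)
o=manip.observe(); g=o["tcp_pos"]+[0,0,19]; d=x; print(g)
def onplane(u,v,lat=0):
    q,e=ray(s,u,v); k=(n@(g+lat*n-q))/(n@e); return q+k*e
F=onplane(240.8,153.1); P=onplane(230.6,207.1,3)
for nme,p in(("front",F),("patch",P)): r=p-g; print(nme,p.round(1),"fwd",(r@d).round(1),"dz",r[2].round(1))
v=P-F; L=np.hypot(v@d,v[2]); el=np.degrees(np.arctan2(v[2],v@d)); print("len",L,"(136.4)","elev",el,"pitch",-el-36.95)
print("top patch at z=176/180:",atz(t,222.3,190,176),proj(t,P),proj(t,F))
E
```

```text
col top->origin [594.85760051 333.87043937 352.        ]
side col->origin [598.64173171 330.75731111 352.        ] (array([604.70237281, 387.21974808, 355.28751495]), np.float64(1.4506219575679427))
ring in midplane [581.65970859 256.51100858 226.15808352] ahead of origin 73.12791721959722
ring in midplane [582.04002757 258.6432639  228.06097504] ahead of origin 70.96192785379625
[534.64401688 -40.20905278 319.50984952]
front [544.   12.5 292.9] fwd 53.5 dz -26.7
patch [551.3  70.1 168.4] fwd 111.5 dz -151.2
len 137.31459672190928 (136.4) elev -65.04704782882088 pitch 28.097047828820877
top patch at z=176/180: [552.52517288  72.44614101 176.        ] [223.22881497 190.56934459] [241.06484128 190.17546617]
```

{"name": "play_rows", "arguments": {"motion": [{"slide": [0.5,4,0],"roll": 0,"jaw": 20},{"slide": [1,9,1],"roll": 0,"jaw": 20},{"slide": [1,10,1],"roll": 0,"jaw": 20},{"slide": [1.5,11,1],"roll": 0,"jaw": 20},{"slide": [1,10,1],"roll": 0,"jaw": 20},{"slide": [1,8,1],"roll": 0,"jaw": 20},{"slide": [1,4,0],"roll": 0,"jaw": 20},{"slide": [0,1,0],"roll": 0,"jaw": 20},{"slide": [0,0,0],"roll": 0,"jaw": 20},{"slide": [0,0,0],"roll": 0,"jaw": 20},{"slide": [0,0,0],"roll": 0,"jaw": 20}]}}

```text
clock: 9.62
tcp_pos: [541.6, 16.4, 305.4]
tcp_rot: [2.409, 2.016, -0.001]
ft_force: [0.1, 0.2, -6.6]
finger_gap: 38.6
```

```bash
python3 m.py 79.9 31; python3 - <<'E'
from h import *
t=manip.camera("top")["img"]; s=manip.camera("side")["img"]
A=cv2.resize(s[130:255,170:280],(528,600),interpolation=cv2.INTER_CUBIC)
C=cv2.resize(t[150:220,145:215],(272,272),interpolation=cv2.INTER_CUBIC)
cv2.imwrite("pics/c7.png",np.hstack([A,np.vstack([C,np.zeros((328,272,3),np.uint8)])]))
E
```

```text
9.6167 [541.6  16.4 305.4] [ 2.409e+00  2.016e+00 -1.000e-03] [ 0.14  0.21 -6.63] [-0.067 -0.012 -0.013] 38.58
(array([203.52173913, 186.        ]), np.int32(46)) (array([217.36538462, 217.77564103]), np.int32(156))
patch [562.5 129.1 179.6] err 4.68 fwd 114.6 lat -0.8 dz -144.7 len 184.6 elev -51.6
```

View pics/c7.png

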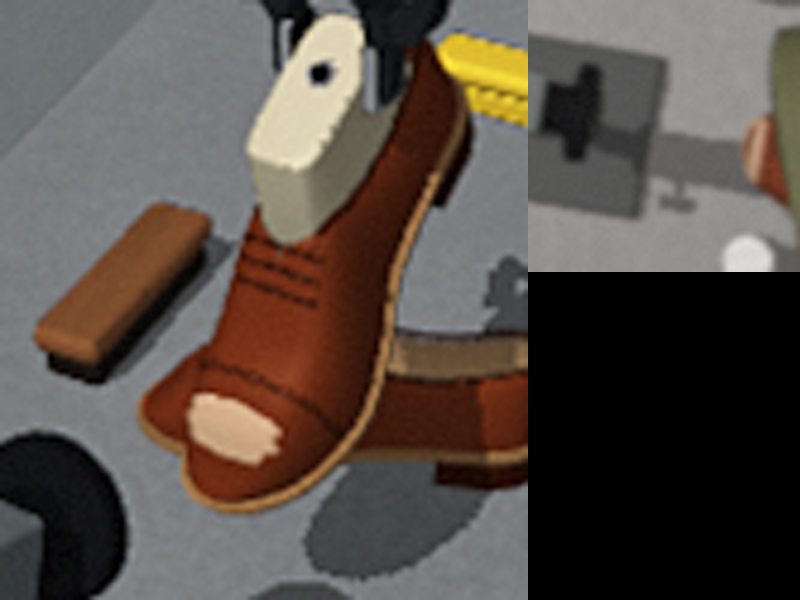

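```bash
python3 - <<'E'
from h import *
t=manip.camera("top"); s=manip.camera("side")
print("visual tri",tri(t,(203.9,188),s,(219,219.3)))
x=np.array([0.1756,0.9845,0]); n=np.array([-x[1],x[0],0]); g=manip.observe()["tcp_pos"]+[0,0,19]
def onp(u,v,lat=0):
    q,e=ray(s,u,v); k=(n@(g+lat*n-q))/(n@e); return q+k*e
F=onp(229,163.1);P=onp(219,219.3,3); v=P-F; print(F,P,np.hypot(v@x,v[2]),-np.degrees(np.arctan2(v[2],v@x))-36.95)
L=np.array([579.7,242.4,220]); vd=np.array([-.165,-.925,-.342])
for p in(P,tri(t,(203.9,188),s,(219,219.3))[0]):
    r=p-L; print("depth",r@vd,"lateral",r@n,"up",r@np.cross(vd,n)*1)
# model projection test for pitches: patch + cone front + heel etc
for th in(26,29,32,35):
    a=np.radians(th); R=lambda X,Y,Z:g+x*((X+25)*np.cos(a)+(Z-109)*np.sin(a))+n*Y+np.array([0,0,1])*(-(X+25)*np.sin(a)+(Z-109)*np.cos(a))
    print(th,"patch",R(148,3,43).round(1),proj(s,R(148,3,43)).round(1),proj(t,R(148,3,43)).round(1),"tip side",proj(s,R(182,0,10)).round(1),"front L/R",proj(s,R(39,15,125)).round(1),proj(s,R(39,-15,125)).round(1))
E
```

```text
visual tri (array([557.59298011, 128.68202181, 175.91826706]), np.float64(2.6064174593730254))
[550.80510726  68.39383105 297.66377318] [557.89673517 125.23856061 172.75073538] 137.39042266333212 28.44269238589871
depth 128.13111863506492 lateral 0.891765466980873 up 3.6395947222046914
depth 123.91274077032725 lateral 1.7954841079028299 up 1.8044342116842322
26 patch [560.9 142.2 189.4] [214.4 218.3] [199.1 187. ] tip side [210.7 235.9] front L/R [231.4 162.6] [220.1 158.9]
29 patch [559.6 135.  183. ] [216.4 218.6] [201.7 187.6] tip side [213.2 235.6] front L/R [231.7 163.7] [220.4 160. ]
32 patch [558.3 127.6 176.9] [218.3 218.6] [204.4 188.1] tip side [215.8 235. ] front L/R [232.  164.8] [220.7 161.1]
35 patch [556.9 119.8 171.3] [220.3 218.4] [207.1 188.7] tip side [218.3 234.2] front L/R [232.3 165.8] [221.1 162.1]
```

{"name": "play_rows", "arguments": {"motion": [{"slide": [1,1.5,1.5],"roll": 0,"jaw": 20},{"slide": [1,1.5,1.5],"roll": 0,"jaw": 20},{"slide": [0,0,0],"roll": 0,"jaw": 20},{"slide": [0,0,0],"roll": 0,"jaw": 20},{"slide": [0,0,0],"roll": 0,"jaw": 20},{"slide": [0,0,0],"roll": 0,"jaw": 20},{"slide": [0,0,0],"roll": 0,"jaw": 20},{"slide": [0,0,0],"roll": 0,"jaw": 20}]}}

```text
clock: 10.58
tcp_pos: [543.6, 20.2, 308.5]
tcp_rot: [2.408, 2.018, -0.0]
ft_force: [-0.5, 0.3, -5.7]
finger_gap: 38.4
```

```bash
python3 m.py 79.9 31; python3 -c "
from plant import manip
o=manip.observe(); print(abs(o['dq']).max()); print(manip.finish_job())"
```

```text
10.5833 [543.6  20.2 308.5] [ 2.408  2.018 -0.   ] [-0.5   0.25 -5.74] [-0.021  0.001  0.041] 38.43
(array([202.25      , 185.63636364]), np.int32(44)) (array([215.77241379, 217.24137931]), np.int32(145))
patch [563.9 132.7 183.9] err 3.34 fwd 114.3 lat -0.3 dz -143.6 len 183.5 elev -51.5
0.0019574284084319755
the job is handed in; nothing more can be done
None
```

The job is handed in at about 10.6 s. The arm is holding the shoe by the rear of the last's cone at 110 N, in front of the lens and motionless.

- **Tilt:** The arm can only turn about the vertical. I lightly gripped the cone behind the balance point, gave it quick moves forward and up so the shoe swung toe-down in the fingers, then clamped it and carried it to the camera.
- **Patch position:** The last automatic measurement gave about (564, 133, 184) mm, with 3 mm disagreement between the two views. My hand-read points, carried forward by the last small shift, gave about (560, 131, 179). The target was about (560, 131, 179). That leaves about 0–5 mm in position, and 120 mm from the lens to within about 1 cm.
- **Pitch:** My estimates disagreed, at 28.4°, about 29 and about 32°, against the 30° wanted. I took it as about 30°.
- **Heading and lean:** The tool heading matches the stand axis at 79.9° and the tool is upright, so the shoe should not lean.
- **Lens position:** The lens height of about 220 mm comes from the ring's back and the stand geometry, because its front was never in view. I put it at good to about 5 mm.
- **Contact:** I closed the fingers only on the cone, above the leather line. I saw no contact with the leather or with anything else on the bench. The wrist force at the end, about 6 N, matches the shoe's weight alone.

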